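Fetch the kalimba body from behind the containers

ROBOT

A 6-joint arm with a two-finger parallel gripper is mounted at the origin on the work surface. World frame = base frame: x ahead of the robot, y to its left, z up, the work surface at z = 0. Lengths are in m, angles in rad, forces in N, time in s.
With the tool pointing down it reaches from about 0.275 to 0.825 m from the base axis. Payload 4.9 kg.
Tool frame: the origin (TCP) lies midway between the tips of the shut fingers; the grasp point (between the pads) lies 19 mm behind it (grip_point_offset is the distance from the TCP to the grasp point, in m); z points along the fingers, x is the direction in which the jaws open and shut, and the axes are right-handed (so a half turn about z gives the same grasp; the last joint's range is limited). The gripper opens to 85 mm and grips with 20 to 120 N. Pads are 22 mm wide; open, the fingers measure 114 mm over their backs; the gripper's body (76 mm by 85 mm) begins 54 mm behind the grasp point. The pads swing forward as they close: fully open they stand 13 mm farther back than shut.
Start: joints at [1.081, 0.326, -0.193, 1.052, 0, 1.437], TCP at [0.192, 0.516, 0.202] pointing down, gripper open.
Joint ranges: [-2.65, 2.65], [-0.97, 1.79], [-1.3, 1.35], [-1.93, 2.1], [-1.47, 1.37], [-3.14, 3.14]. Speed limits (rad/s): [2.57, 2.57, 3.14, 3.14, 3.14, 3.14].

INTERFACE

Orientations are given as a rotation vector (axis times angle).
In Python, from cell import * gives the robot as it stands. Calls block until the motion is done:
- movep(position, orientation): joint-space move of the TCP to a pose.
- move_l(position, velocity=0.15, rot=None, until_force=None): straight line of the TCP; rot=None keeps the orientation; velocity is the mean speed in m/s. With until_force (N) it stops when the force on the tool has changed by that much, and returns True; else False.
- set_joints(angles): joint-space move.
- let_go() and grab(newtons=None): open the fingers fully, or close them until they stop; newtons is the grip in N (None keeps the last).
- sleep(seconds).
- ik(position, orientation): joint angles nearest the present ones, or None.
- get_state(): the state.
- grab_frame(name): name is "side" or "top" or "wrist"; returns a dict with "img" (420x560x3 uint8, red, green, blue), "fx", "fy", "cx", "cy" (pixels), "k1" (the pictures are not rectified: a ray, as slopes to the right and down, at radius r is drawn at 1 + k1 r^2 times it, then the intrinsics apply), "cam_to_world" (4x4, takes a point from camera to world coordinates); the wrist camera has in their place "T_tool_cam" (4x4, takes a point from camera to tool coordinates, whose origin is the TCP and whose axes are the tool frame's). Camera axes: x right, y down, z forward; pixel columns grow to the right and rows downward; lengths in m; the calibration is good to about 2 mm. A picture is of the moment at which its call begins: read the wrist's pose just before it. There is no depth.
A pose or a line that the arm cannot do raises MotionError and nothing moves.
- sign_off(): hands the job in, once; it reports no verdict.
Trained networks look in the newest picture that a camera, given by its name, has taken for a name from the list of things; names that differ only in an ending like _2 or _b are one class to them, and where a whole thing is asked for, a point or a joint stands for the part that bears it (a point fixed in the world has none). Each returns a list of dicts, best first, with "score" (0 to 1); they miss things now and then, are a little off and sometimes report something else, mostly with a low value. They report only what shows in the picture. A call takes as long as a camera call.
- spot_in(camera, name): "centre" ([column, row] in pixels, amid what is visible of it).
- silhouettes(camera, name): "mask" (420x560 bool, what is visible of it) and "centre" ([column, row] in pixels, amid what is visible of it).
- tip_of(camera, name): "centre" ([column, row] in pixels: a listed point, or the origin of a listed thing).
The state is a dict: "clock": time; "q": joint angles; "joint_velocities": joint speeds; "tau": joint torques, N m; "position": TCP position; "eef_rot": TCP orientation; "contact_force": force on the tool from outside, world axes, zero at the start; "wrist_torque": the same for the moment, N m; "finger_gap": opening from 0.0 (shut) to 1.0 (fully open).
Only numpy, scipy, OpenCV 4.12 (cv2) and the standard library are available. Lean on these libraries where they do the work, as an engineer would, in place of code of your own. Each camera call takes 0.05 s, during which the arm holds its last target.

TASK

Clear the three tall containers that stand in front of the kalimba body out of the caddy and stand all three on the black rubber mat; then take the kalimba body from the back of the caddy and set it upright on its long edge in the aluminium stand, fully down inside the rim. Then put each container back upright on the very cork spot in the caddy where it stood at the start. Knock nothing over and leave the hammer, the wood off-cut and the steel clamp block alone.

Things in the scene. Friction and masses are not known exactly. Their poses are not given: they have to be found in the camera images.
- caddy: Fixed low plywood caddy. Origin on the bench under the middle of its front row; x to its back, y along the row. Floor top 6 mm above the bench, x -53 to 97, y -107 to 107 mm; open in front, lips 14 mm high (6 thick) at back and sides. Three 58 mm flat cork spots at x 0, y -66, 0, 66 mm hold one container each (which varies); the kalimba body stands behind them at x about 52 mm.
- kalimba: Loose dark red-brown wooden kalimba body, no tines, 0.24 kg: block 30 (x) x 150 (y) x 75 mm tall (z) on its long edge. Origin at the centre of its underside. +x face: painted-flat round sound hole at y -35 mm, two pale bridge strips at y 40 and 58 mm, 5 mm proud, 12 to 62 mm up. Grip it mid-length across its thickness. The containers, 12 to 25 mm off its face and 60 mm taller, block the gripper.
- canister: Loose round aluminium canister with a black lid and paper band, 46 mm diameter, 135 mm tall (lid from 122 mm up), 0.22 kg, upright. Origin at the centre of its underside, z up.
- oilcan: Loose square steel oil can, 44 x 44 mm, 125 mm to its flat top plus a 24 mm wide black screw cap 12 mm high, paper label, 0.30 kg, upright. Origin at the centre of its underside, z up, x and y square to its sides.
- tubecase: Loose slim wooden tube case, upright: round foot 50 mm diameter and 12 mm high, then a 30 mm diameter tube up to 128 mm, small dark domed top ending at 136 mm, 0.13 kg. Origin at the centre of its underside, z up.
- mat: Fixed black rubber mat, the side area, 120 mm (x) by 240 mm (y), 4 mm thick. Origin on the bench under its centre, x and y along its sides. Its left/right place and yaw vary; big enough for the three containers in a row along y, 70 mm apart.
- stand: Fixed aluminium stand beyond the mat's far side (about 165 mm from the mat's centre): a shallow open tray, outside 58 mm (x) by 182 mm (y) by 14 mm high, walls 6 mm, inside 46 by 170 mm, inner floor 6 mm above the bench. Origin on the bench under its centre; its y is its long direction. The kalimba body stands in it lengthwise, either way round.
- hammer: Bystander: hammer lying at the outer left of the bench, about 240 mm long. Origin near the middle of its underside. Leave alone.
- offcut: Bystander: wood off-cut 60 x 45 x 28 mm lying in the middle, far from the robot. Origin at the centre of its underside. Leave alone.
- clampblock: Bystander: stepped steel clamp block 90 x 50 x 52 mm at the outer right of the bench. Origin at the centre of its underside. Leave alone.

How it is judged:
By the outcome, as a careful person would: the job done as asked, in the order asked, and still so for the second after the job is handed in, with the robot touching nothing.
It also fails if it takes over 138 s, if anything falls off the work surface, if the arm or the gripper's body presses on something with over 40 N, if the wrist force passes 120 N, or if a joint passes its speed limit or range.

## Working session

There is one attempt and no reset: what is moved stays moved. The work goes in short steps, each a Python script; the robot and the scene stay as the last script left them, time stands still between calls to the robot, and variables do not carry over. Pictures are saved under pics/ and viewed, and the job is handed in when it is done.

```bash
ls; mkdir -p pics; python3 - <<'E'
from cell import *
import cv2
s=get_state(); print(s)
for n in ["side","top","wrist"]:
    f=grab_frame(n); cv2.imwrite(f"pics/{n}0.png",f["img"][:,:,::-1])
    print(n,{k:v for k,v in f.items() if k!="img"})
    for o in ["caddy","kalimba","canister","oilcan","tubecase","mat","stand","hammer","offcut","clampblock"]:
        print(o,[(r["score"],r["centre"]) for r in tip_of(n,o)][:2],[(r["score"],r["centre"]) for r in spot_in(n,o)][:2])
print(get_state()["clock"])
E
```

```text
pics
{'clock': 0.0, 'q': array([ 1.08080836e+00,  3.26941110e-01, -1.93617312e-01,  1.05201079e+00,
       -2.50544213e-05,  1.43658450e+00]), 'joint_velocities': array([ 1.49861772e-03, -3.24583913e-04,  7.84322653e-05, -4.01501689e-04,
       -7.93177527e-05, -6.25807474e-04]), 'tau': array([-1.38288698e-05, -4.43395650e+01,  2.62441581e+01,  1.55269483e-02,
       -3.55056682e-05,  5.66768307e-06]), 'position': array([0.19126597, 0.51497051, 0.20099072]), 'eef_rot': array([ 2.57879068e+00,  1.79282457e+00, -2.46011073e-03]), 'contact_force': array([-0.40029776,  0.54464754,  0.23864324]), 'wrist_torque': array([ 0.06460762, -0.0486404 , -0.05061808]), 'finger_gap': 0.9946014432910318}
side {'fx': 416.9362570266053, 'fy': 416.9362570266053, 'cx': 274.54909706898655, 'cy': 207.92837285078718, 'k1': -0.0060491923644349875, 'cam_to_world': array([[ 0.99651825, -0.05264952,  0.06464831,  0.51505642],
       [-0.0830377 , -0.55706674,  0.82630587, -1.04316093],
       [-0.00749118, -0.82879712, -0.55949907,  0.74403758],
       [ 0.        ,  0.        ,  0.        ,  1.        ]])}
cad
[... 2156 characters left out ...]
   5.12686165e-04],
       [ 5.04394995e-04,  9.45365507e-01,  3.26011968e-01,
        -8.50262584e-02],
       [-5.03003422e-04, -3.26011728e-01,  9.45365591e-01,
        -1.71510266e-01],
       [ 0.00000000e+00,  0.00000000e+00,  0.00000000e+00,
         1.00000000e+00]])}
caddy [] [(0.7, [210.8, 357.1])]
kalimba [] [(0.65, [142.6, 415.2]), (0.27, [206.9, 368.8])]
canister [(0.72, [130.9, 386.0])] [(0.71, [120.3, 402.2])]
oilcan [(0.73, [202.9, 368.4])] [(0.67, [205.3, 369.8])]
tubecase [(0.56, [201.5, 369.3])] [(0.64, [143.2, 417.0])]
mat [] [(0.43, [7.7, 410.7])]
stand [] []
hammer [(0.98, [310.6, 366.3])] [(0.69, [281.3, 349.6])]
offcut [] [(0.24, [210.6, 356.5])]
clampblock [] []
3.15
```

```bash
python3 -c "
import cv2
for n in ['side0','top0','wrist0']:
    i=cv2.imread(f'pics/{n}.png'); print(i.shape)
t=cv2.imread('pics/top0.png')
cv2.imwrite('pics/top0c.png',cv2.resize(t[140:320,90:490],(800,360),interpolation=cv2.INTER_CUBIC))
s=cv2.imread('pics/side0.png')
cv2.imwrite('pics/side0c.png',cv2.resize(s[100:380,140:400],(520,560),interpolation=cv2.INTER_CUBIC))
"
```

```text
(420, 560, 3)
(420, 560, 3)
(420, 560, 3)
```

View pics/top0c.png

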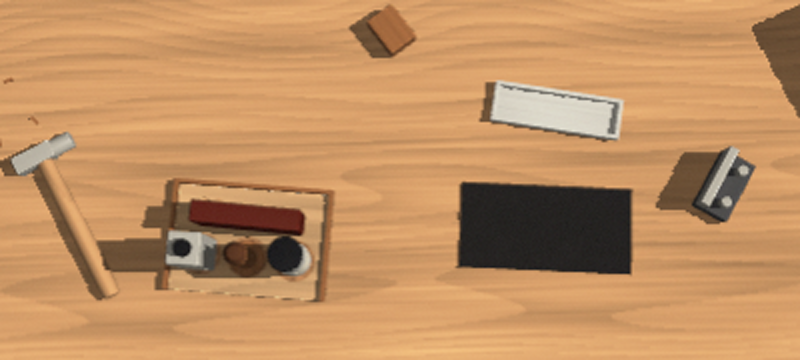

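View pics/side0.png

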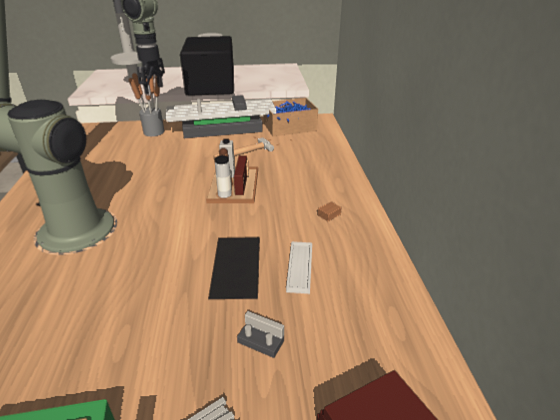

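View pics/wrist0.png

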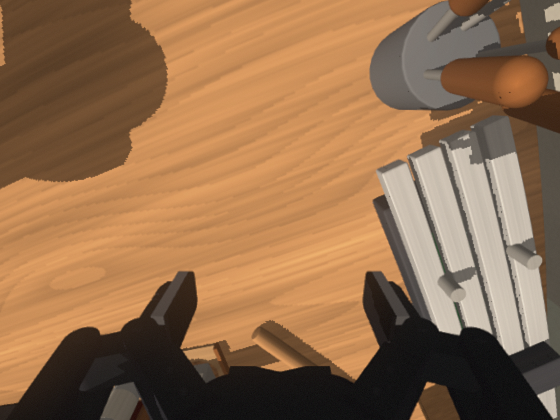

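The top view (2x crop) shows the caddy at about (245,240), yawed slightly. From left (+y) to right it holds the oil can, tube case and canister, with the kalimba behind them. The mat is at (545,228) and the stand at (557,110). Next I'll get metric poses from the masks.

```bash
cat > h.py <<'E'
from cell import *
import cv2, numpy as np
from scipy.spatial.transform import Rotation as R
def T_of(f,st=None):
    if "cam_to_world" in f: return f["cam_to_world"]
    T=np.eye(4); T[:3,:3]=R.from_rotvec(st["eef_rot"]).as_matrix(); T[:3,3]=st["position"]
    return T@f["T_tool_cam"]
def undist(f,uv):
    uv=np.atleast_2d(np.asarray(uv,float))
    d=(uv-[f["cx"],f["cy"]])/[f["fx"],f["fy"]]
    s=d.copy()
    for _ in range(20): s=d/(1+f["k1"]*(s**2).sum(1,keepdims=True))
    return s
def unproj(f,T,uv,z):
    s=undist(f,uv); d=np.c_[s,np.ones(len(s))]@T[:3,:3].T; o=T[:3,3]
    return o+d*((z-o[2])/d[:,2:3])
def proj(f,T,P):
    P=np.atleast_2d(P); c=(P-T[:3,3])@T[:3,:3]; s=c[:,:2]/c[:,2:3]
    s=s*(1+f["k1"]*(s**2).sum(1,keepdims=True)); return s*[f["fx"],f["fy"]]+[f["cx"],f["cy"]]
def snap(n,name=None):
    st=get_state(); f=grab_frame(n)
    if name: cv2.imwrite(f"pics/{name}.png",f["img"][:,:,::-1])
    return f,T_of(f,st)
def mask_rect(f,T,m,z):
    c=max(cv2.findContours(m.astype(np.uint8),cv2.RETR_EXTERNAL,cv2.CHAIN_APPROX_NONE)[0],key=cv2.contourArea)[:,0,:]
    p=unproj(f,T,c,z)[:,:2]
    r=cv2.minAreaRect((p*1000).astype(np.float32)); return r,p
def down(yaw):
    "tool down, tool x at angle yaw in world"
    return R.from_matrix(np.array([[np.cos(yaw),np.sin(yaw),0],[np.sin(yaw),-np.cos(yaw),0],[0,0,-1]])).as_rotvec()
E
python3 - <<'E'
from h import *
f,T=snap("top")
for o,z in [("mat",.004),("stand",.014),("caddy",.014),("kalimba",.081)]:
    for r in silhouettes("top",o)[:2]:
        q,p=mask_rect(f,T,r["mask"],z); print(o,r["score"],np.round(q[0],1),np.round(q[1],1),round(q[2],2))
for o,z in [("canister",.141),("oilcan",.131),("tubecase",.14)]:
    for r in silhouettes("top",o)[:2]:
        q,p=mask_rect(f,T,r["mask"],z); print(o,r["score"],r["centre"],np.round(q[0],1),np.round(q[1],1),round(q[2],2))
    print(unproj(f,T,tip_of("top",o)[0]["centre"],0.006))
for o in ["mat","stand","caddy","kalimba"]: print(o,unproj(f,T,tip_of("top",o)[0]["centre"],0.0))
E
```

```text
mat 0.77 [ 476.3 -206.9] [236.6 119.5] 86.34
mat 0.44 [7.697e+02 3.000e-01] [69.4 52.6] 38.85
stand 0.6 [ 640.7 -229.9] [182.2  63.4] 79.11
caddy 0.84 [470. 210.] [229.5 156.3] 84.15
caddy 0.34 [444.  217.3] [59.1 47.2] 88.47
kalimba 0.88 [494.7 203.3] [159.5  40.3] 82.1
canister 0.69 [234.3, 264.5] [434.9 140.8] [56.4 46.6] 43.99
canister 0.4 [370.5, 195.0] [ 617.3 -211.4] [166.3  57.7] 78.73
[[0.44269998 0.14149571 0.006     ]]
oilcan 0.91 [185.0, 266.7] [448.6 270.8] [68.7 47.9] 79.11
oilcan 0.71 [366.2, 193.7] [ 618.9 -211.7] [168.9  57.4] 79.25
[[0.44329665 0.27841595 0.006     ]]
tubecase 0.62 [210.6, 269.2] [435.8 200.4] [51.3 43.5] 89.68
[[0.43957239 0.20210913 0.006     ]]
mat [[ 0.47491489 -0.20858865  0.        ]]
stand [[ 0.63570824 -0.22438363  0.        ]]
caddy [[0.44405463 0.22064011 0.        ]]
kalimba [[0.49991819 0.21086351 0.        ]]
```

```bash
python3 - <<'E'
from h import *
for nm,p,y0 in [("caddy",(.445,.212,.12),-5.9),("kal",(.497,.207,.1),-5.9),("mat-",(.46,-.28,.12),-3.7),("mat+",(.46,-.14,.12),-3.7),("stand",(.64,-.23,.06),-10.9)]:
    for y in (y0,y0+180):
        q=ik(p,down(np.radians(y))); print(nm,y,None if q is None else np.round(q,2))
E
```

```text
caddy -5.9 [ 0.29  0.3  -0.46  0.81  0.    1.97]
caddy 174.1 [ 0.29  0.3  -0.46  0.81  0.   -1.17]
kal -5.9 [ 0.26  0.4  -0.37  0.8   0.    1.93]
kal 174.1 [ 0.26  0.4  -0.37  0.8   0.   -1.21]
mat- -3.7 [-0.68  0.37 -0.35  0.85 -0.    0.95]
mat- 176.3 [-0.68  0.37 -0.35  0.85  0.   -2.19]
mat+ -3.7 [-0.45  0.28 -0.49  0.8  -0.    1.19]
mat+ 176.3 [-0.45  0.28 -0.49  0.8   0.   -1.96]
stand -10.9 [-0.45  0.67  0.    0.9   0.    1.31]
stand 169.1 [-0.45  0.67  0.    0.9   0.   -1.83]
```

```bash
python3 - <<'E'
from h import *
c0=get_state()["clock"]
movep((.46,.27,.26),down(np.radians(-5.9)))
print(get_state()["clock"]-c0)
f,T=snap("wrist","w1")
print(T[:3,3])
for o,z in [("canister",.141),("oilcan",.131),("tubecase",.14),("kalimba",.081),("caddy",.014)]:
    for r in silhouettes("wrist",o)[:2]:
        q,p=mask_rect(f,T,r["mask"],z); print(o,r["score"],np.round(r["centre"]),np.round(q[0],1),np.round(q[1],1),round(q[2],2))
    print([(r["score"],np.round(unproj(f,T,r["centre"],0.006)[0],4)) for r in tip_of("wrist",o)[:2]])
E
```

```text
1.3750000000000004
[0.46763203 0.35530709 0.43133814]
canister 0.77 [273. 284.] [440.3 176.6] [95.9 45.1] 85.01
canister 0.64 [294. 183.] [469.1 256.7] [160.4 109.8] 84.0
[(0.81, array([0.4378, 0.1481, 0.006 ]))]
oilcan 0.77 [271. 179.] [450.7 289.1] [58.1 42.9] 84.85
[(0.65, array([0.4515, 0.2838, 0.006 ]))]
tubecase 0.82 [271. 230.] [446.7 232.2] [60.  33.3] 84.18
tubecase 0.58 [284.  34.] [475.6 417.7] [131.4  19. ] 27.5
[(0.8, array([0.4443, 0.2128, 0.006 ]))]
kalimba 0.92 [311. 216.] [495.  214.6] [158.6  37.7] 82.88
[(0.76, array([0.4959, 0.2075, 0.006 ]))]
caddy 0.89 [295. 186.] [469.  212.7] [227.7 156. ] 83.9
[(0.18, array([0.4545, 0.2802, 0.006 ]))]
```

View pics/w1.png

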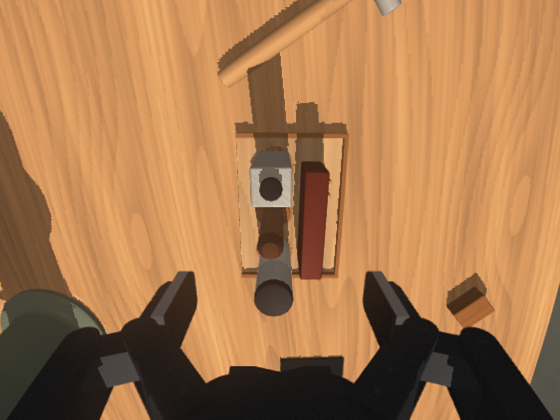

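```bash
cat >> h.py <<'E'
def rect(c,yaw,x0,x1,y0,y1,z):
    c=np.asarray(c)[:2]; X=np.array([np.cos(yaw),np.sin(yaw)]); Y=np.array([-X[1],X[0]])
    pts=[(x0,y0),(x1,y0),(x1,y1),(x0,y1)]
    o=[]
    for i in range(4):
        a,b=np.array(pts[i]),np.array(pts[(i+1)%4])
        for t in np.linspace(0,1,10,endpoint=False):
            q=a+(b-a)*t; o.append([*(c+X*q[0]+Y*q[1]),z])
    return np.array(o)
def circ(c,r,z):
    t=np.linspace(0,2*np.pi,40,endpoint=False); return np.c_[c[0]+r*np.cos(t),c[1]+r*np.sin(t),np.full(40,z)]
def draw(img,f,T,shapes,crop,k,name):
    x0,y0,x1,y1=crop
    im=cv2.resize(img[y0:y1,x0:x1,::-1],None,fx=k,fy=k,interpolation=cv2.INTER_CUBIC)
    for P,col in shapes:
        uv=(proj(f,T,P)+.5-[x0,y0])*k
        cv2.polylines(im,[np.round(uv).astype(np.int32).reshape(-1,1,2)],True,col,1)
    cv2.imwrite(f"pics/{name}.png",im)
E
python3 - <<'E'
from h import *
f,T=snap("wrist")
y=np.radians(-6.1); o=np.array([.4441,.2154]); X=np.array([np.cos(y),np.sin(y)]);Y=np.array([-X[1],X[0]])
S=[]
S.append((rect(o,y,-.053,.103,-.113,.113,.014),(0,255,0)))
for d in (-.066,0,.066): S.append((circ(o+Y*d,.029,.006),(255,255,0)))
S.append((circ(o-Y*.066,.023,.141),(0,0,255)))
S.append((circ(o,.015,.134),(0,0,255)))
S.append((rect(o+Y*.066,y,-.022,.022,-.022,.022,.131),(0,0,255)))
S.append((rect(o+X*.052,y,-.015,.015,-.075,.075,.081),(0,0,255)))
draw(f["img"],f,T,S,(220,110,370,330),2.7,"w1o")
E
```

```text
(no output)
```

View pics/w1o.png

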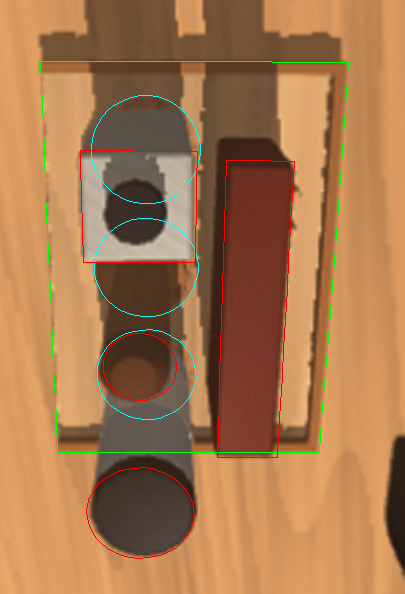

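```bash
cat >> h.py <<'E'
yc=np.radians(-6.1); oc=np.array([.4441,.2154]); Xc=np.array([np.cos(yc),np.sin(yc)]);Yc=np.array([-Xc[1],Xc[0]])
ym=np.radians(-3.7); om=np.array([.4763,-.2069]); Xm=np.array([np.cos(ym),np.sin(ym)]);Ym=np.array([-Xm[1],Xm[0]])
SPOT={"canister":-.066,"tubecase":0.,"oilcan":.066}
SLOT={"canister":-.070,"tubecase":0.,"oilcan":.070}
def cad(n): return oc+Yc*SPOT[n]
def mat(n): return om+Ym*SLOT[n]
ZC=.090; ZM=.0885; ZH=.20
def rep(t=""):
    s=get_state(); print(t,"clk",round(s["clock"],2),"gap",round(s["finger_gap"],3),"F",np.round(s["contact_force"],1),"p",np.round(s["position"],4))
def pick(p,yaw,z,n,zhi=ZH,v=.15,zpre=.19):
    movep((*p,zpre),down(yaw)); move_l((*p,z),velocity=v); grab(n); rep("grip"); move_l((*p,zhi),velocity=.2); rep("up")
def place(p,yaw,z,zhi=ZH,v=.12,zout=.19):
    movep((*p,zhi),down(yaw)); move_l((*p,z+.012),velocity=.2); hit=move_l((*p,z),velocity=.03,until_force=6); rep(f"down hit={hit}")
    let_go(); move_l((*p,zout),velocity=.2); rep("out")
E
python3 - <<'E'
from h import *
pick(cad("canister")+[0.0005,0],yc,ZC,40)
f,T=snap("wrist","w2")
E
```

```text
grip clk 7.76 gap 0.526 F [0.3 0.3 5.5] p [0.4385 0.1499 0.0909]
up clk 8.46 gap 0.524 F [-0.4 -1.5 -2.3] p [0.4368 0.1496 0.1989]
```

View pics/w2.png

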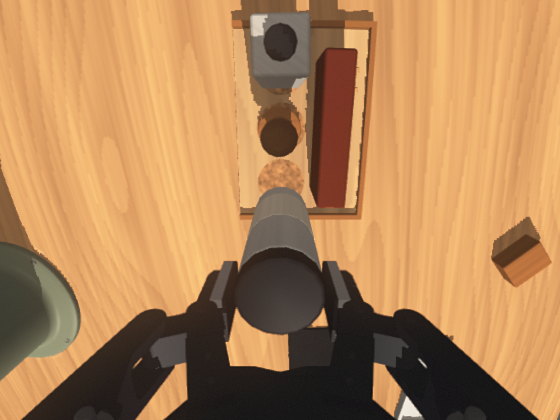

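The canister is held upright at (280,290), and the emptied cork spot shows at (281,178). Next I'll place it on the mat.

```bash
python3 - <<'E'
from h import *
f,T=snap("wrist"); print(unproj(f,T,[281,178],.006), cad("canister"))
place(mat("canister"),ym,ZM)
f,T=snap("wrist","w3")
S=[(rect(om,ym,-.06,.06,-.12,.12,.004),(0,255,0)),(circ(mat("canister"),.023,.139),(0,0,255))]
draw(f["img"],f,T,S,(0,0,560,420),1.4,"w3o")
E
```

```text
[[0.43727655 0.15403325 0.006     ]] [0.43708657 0.1497737 ]
down hit=True clk 11.22 gap 0.523 F [-0.2  0.7  3.9] p [ 0.4722 -0.2771  0.089 ]
out clk 12.37 gap 1.002 F [-1.1  0.   0.4] p [ 0.4714 -0.2765  0.1892]
```

View pics/w3o.png

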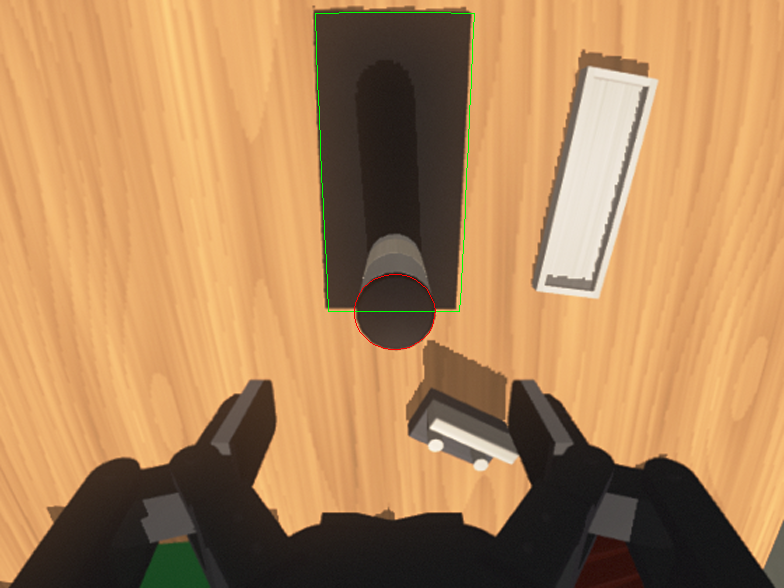

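The canister stands on the mat exactly where planned: its lid sits inside the red ring at (395,312), and the green outline fits the mat. The stand is at (598,180). Next come the tube case and the oil can.

```bash
python3 - <<'E'
from h import *
pick(cad("tubecase"),yc,ZC,40)
place(mat("tubecase"),ym,ZM)
f,T=snap("wrist","w4")
E
```

```text
grip clk 15.59 gap 0.332 F [-1.9 -0.2  5.1] p [0.4443 0.2156 0.0906]
up clk 16.29 gap 0.333 F [-0.3  0.  -1.6] p [0.4434 0.2152 0.199 ]
down hit=True clk 18.96 gap 0.327 F [-0.7 -0.2  5.6] p [ 0.4764 -0.2071  0.0886]
out clk 20.21 gap 1.001 F [0.7 0.  0.6] p [ 0.4759 -0.2066  0.1892]
```

View pics/w4.png

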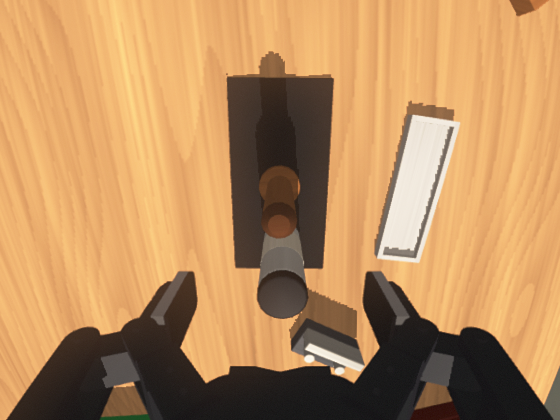

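The tube case stands at (280,200) and the canister at (282,280), both upright on the mat. The oil can is next, and on the way out I'll photograph the emptied caddy.

```bash
python3 - <<'E'
from h import *
pick(cad("oilcan"),yc,ZC,45)
place(mat("oilcan"),ym,ZM)
f,T=snap("wrist","w5")
for r in silhouettes("wrist","stand")[:2]:
    q,p=mask_rect(f,T,r["mask"],.014); print(r["score"],np.round(r["centre"]),np.round(q[0],1),np.round(q[1],1),round(q[2],2))
E
```

```text
grip clk 23.32 gap 0.501 F [-1.6  1.   4.8] p [0.4515 0.2814 0.091 ]
up clk 24.02 gap 0.498 F [ 0.6 -0.4 -2.5] p [0.4504 0.2807 0.1989]
down hit=True clk 26.66 gap 0.499 F [-1.  -0.3  4.8] p [ 0.4811 -0.1374  0.089 ]
out clk 27.82 gap 1.001 F [-0.2  0.4 -0.3] p [ 0.4803 -0.1368  0.1892]
0.84 [410. 229.] [ 639.4 -222. ] [174.9  67.2] 78.49
```

View pics/w5.png

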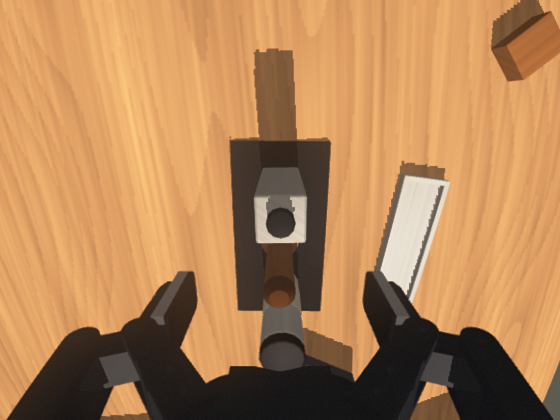

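All three containers stand on the mat: oil can (280,218), tube (280,290), canister (282,345). Next I'll look straight at the stand.

```bash
python3 - <<'E'
from h import *
movep((.63,-.165,.21),down(np.radians(-11)))
f,T=snap("wrist","w6")
for r in silhouettes("wrist","stand")[:1]:
    q,p=mask_rect(f,T,r["mask"],.014); print(r["score"],np.round(r["centre"]),np.round(q[0],1),np.round(q[1],1),round(q[2],2))
    c=np.array(q[0])/1000; yw=np.radians(q[2]-90 if q[1][0]>q[1][1] else q[2])
g=cv2.cvtColor(f["img"],cv2.COLOR_RGB2HSV)
m=(g[...,1]<60)&(g[...,2]>90)
m=cv2.morphologyEx((m&(cv2.dilate(r["mask"].astype(np.uint8),np.ones((9,9)))>0)).astype(np.uint8),cv2.MORPH_OPEN,np.ones((3,3)))
q2,p=mask_rect(f,T,m,.014); print("hsv",np.round(q2[0],1),np.round(q2[1],1),round(q2[2],2))
S=[(rect(c,yw,-.029,.029,-.091,.091,.014),(0,255,0)),(rect(c,yw,-.023,.023,-.085,.085,.014),(0,0,255))]
draw(f["img"],f,T,S,(200,80,400,330),2.4,"w6o")
E
```

```text
0.93 [302. 220.] [ 641.3 -227.7] [185.5  60.2] 79.36
hsv [ 641.2 -227.4] [182.6  57.7] 79.28
```

View pics/w6o.png

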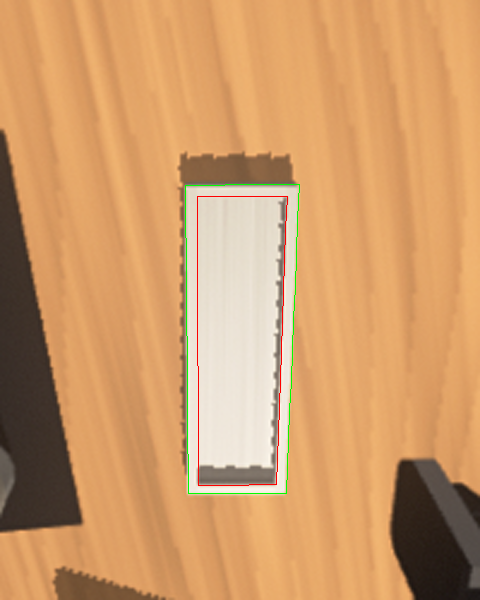

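The stand outline fits to within a pixel: centre (641.2, -227.5) mm, yaw -10.7°. Next I'll look at the caddy for the kalimba.

```bash
python3 - <<'E'
from h import *
movep((.49,.26,.21),down(yc))
f,T=snap("wrist","w7")
for r in silhouettes("wrist","kalimba")[:1]:
    q,p=mask_rect(f,T,r["mask"],.081); print(r["score"],np.round(r["centre"]),np.round(q[0],1),np.round(q[1],1),round(q[2],2))
print([(r["score"],unproj(f,T,r["centre"],.006)) for r in tip_of("wrist","kalimba")[:1]])
S=[(rect(oc+Xc*.052,yc,-.015,.015,-.075,.075,.081),(0,255,0)),(rect(oc,yc,-.053,.103,-.113,.113,.014),(0,255,0))]
for n in SPOT: S.append((circ(cad(n),.029,.006),(0,0,255)))
draw(f["img"],f,T,S,(170,80,400,330),2.4,"w7o")
E
```

```text
0.7 [290. 223.] [498.2 216.1] [158.7  33.2] 82.85
[(0.78, array([[0.49852328, 0.21023324, 0.006     ]]))]
```

View pics/w7o.png

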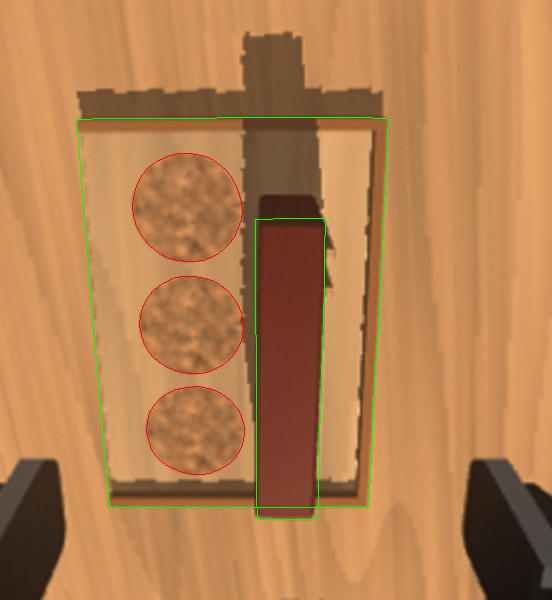

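```bash
python3 - <<'E'
from h import *
f,T=snap("wrist")
m=cv2.cvtColor(f["img"],cv2.COLOR_RGB2HSV)
c=np.array([[259,221],[325,220],[316,516],[258,516]])/2.4+[170,80]-.5
p=unproj(f,T,c,.081)[:,:2]*1000; print(p, p.mean(0)); a=(p[0]+p[1])/2-(p[2]+p[3])/2; print(np.linalg.norm(a),np.degrees(np.arctan2(a[1],a[0])), np.linalg.norm(p[0]-p[1]),np.linalg.norm(p[2]-p[3]))
print((oc+Xc*.052)*1000)
# red-top-face mask
for v in (70,80,90):
    mm=((m[...,0]<8)|(m[...,0]>172))&(m[...,1]>120)&(m[...,2]>v); mm=mm.astype(np.uint8); mm[:, :250]=0; mm[:,330:]=0; mm[:150]=0; mm[300:]=0
    q,_=mask_rect(f,T,mm,.081); print(v,q)
E
```

```text
[[490.47125142 284.76037683]
 [518.42554807 282.16898901]
 [502.1867654  135.41543469]
 [473.66710486 138.54831407]] [496.18766744 210.22327865]
147.411573463666 83.56493366880875 28.074151669745905 28.691217655625476
[495.80557309 209.87426829]
70 ((495.7856140136719, 209.26773071289062), (144.3944549560547, 27.964542388916016), 82.87064361572266)
80 ((495.7856140136719, 209.26773071289062), (144.3944549560547, 27.964542388916016), 82.87064361572266)
90 ((495.7734680175781, 209.07456970214844), (144.059326171875, 27.66554069519043), 82.74757385253906)
```

```bash
python3 - <<'E'
from h import *
p=np.array([.4960,.2098]); y=np.radians(-6.6)
pick(p,y,.038,60,zhi=.19,zpre=.15)
f,T=snap("wrist","w8")
E
```

```text
grip clk 32.38 gap 0.334 F [ 0.2 -0.4  5.2] p [0.4968 0.2099 0.0387]
up clk 33.29 gap 0.333 F [-0.8 -0.1 -3.2] p [0.4948 0.2095 0.1885]
```

View pics/w8.png

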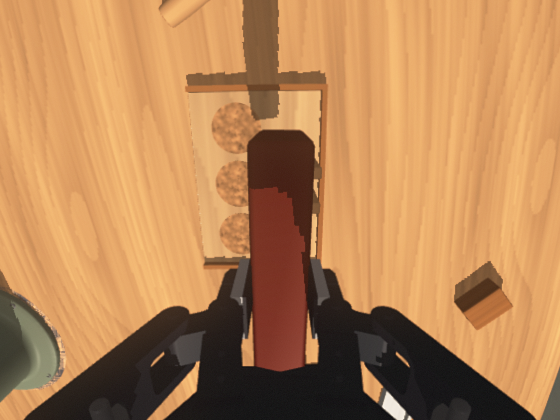

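The kalimba is held level at mid-length and all three cork spots are clear. Next is the stand.

```bash
python3 - <<'E'
from h import *
ps=np.array([.6412,-.2275]); y=np.radians(-10.7); X=np.array([np.cos(y),np.sin(y)]); p=ps-X*.001
movep((*p,.19),down(y)); rep("above")
move_l((*p,.055),velocity=.12); rep("pre")
hit=move_l((*p,.0375),velocity=.03,until_force=6); rep(f"hit={hit}")
snap("top","t2"); snap("side","s2")
E
python3 -c "
import cv2
s=cv2.imread('pics/s2.png'); cv2.imwrite('pics/s2c.png',cv2.resize(s[170:350,180:380],None,fx=3,fy=3,interpolation=cv2.INTER_CUBIC))"
```

```text
above clk 35.02 gap 0.334 F [ 0.9  0.7 -2.5] p [ 0.6404 -0.2258  0.1901]
pre clk 36.3 gap 0.332 F [-0.4 -0.3 -2.8] p [ 0.641  -0.2277  0.056 ]
hit=True clk 36.83 gap 0.335 F [0.7 0.2 5. ] p [ 0.64   -0.2272  0.0387]
```

View pics/s2c.png

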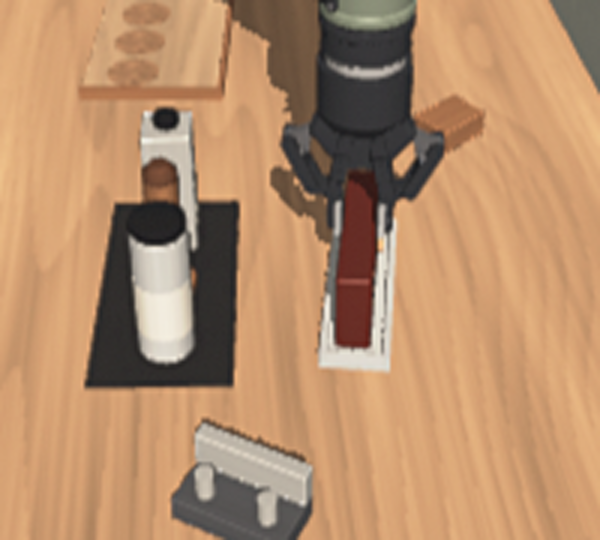

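Contact came at TCP z 38.7 mm, the same height as at the pick, so the kalimba is on the tray floor. In the picture it stands inside the rim. I'll release it, rise and check.

```bash
python3 - <<'E'
from h import *
let_go(); p=get_state()["position"]; move_l((p[0],p[1],.19),velocity=.2); rep("out")
ps=np.array([.6412,-.2275]); y=np.radians(-10.7)
movep((.63,-.165,.21),down(np.radians(-11)))
f,T=snap("wrist")
S=[(rect(ps,y,-.023,.023,-.085,.085,.014),(0,255,0)),(rect(ps,y,-.015,.015,-.075,.075,.081),(0,0,255))]
draw(f["img"],f,T,S,(100,60,420,330),2.2,"w9o")
E
```

```text
out clk 38.43 gap 1.001 F [0.9 0.4 0.5] p [ 0.6381 -0.2263  0.1887]
```

View pics/w9o.png

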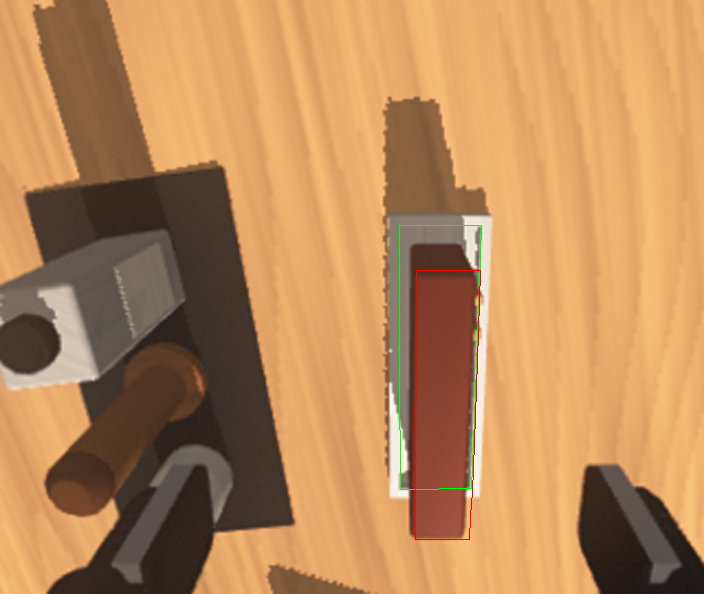

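The kalimba stands upright in the tray within the rim, about 2 mm off centre. Next I'll return the containers: oil can first, then tube, then canister.

```bash
python3 - <<'E'
from h import *
for n,g in (("oilcan",45),("tubecase",40)):
    pick(mat(n),ym,.0885,g)
    place(cad(n),yc,.0895)
    snap("wrist","r_"+n)
E
```

```text
grip clk 40.81 gap 0.499 F [-1.1  1.1  6.4] p [ 0.4812 -0.1373  0.0895]
up clk 41.52 gap 0.498 F [-0.1 -0.1 -3. ] p [ 0.4801 -0.1367  0.1989]
down hit=True clk 44.11 gap 0.499 F [-1.3 -0.5  4.8] p [0.4519 0.2815 0.0915]
out clk 45.26 gap 1.001 F [-0.  -0.2 -1.3] p [0.4507 0.2808 0.1892]
grip clk 48.48 gap 0.328 F [-1.8  0.   5.8] p [ 0.4765 -0.2072  0.0891]
up clk 49.18 gap 0.327 F [ 0.1  0.5 -0.2] p [ 0.4757 -0.2065  0.1989]
down hit=True clk 51.79 gap 0.33 F [-0.3 -0.5  4.6] p [0.4448 0.2158 0.091 ]
out clk 53.03 gap 0.998 F [-0.7 -0.1 -0. ] p [0.4437 0.2153 0.1893]
```

View pics/r_tubecase.png

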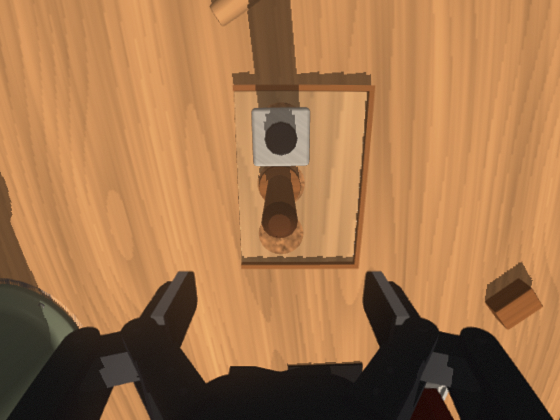

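The oil can (281,135) and tube case (280,200) are back upright on their spots. The canister is next.

```bash
python3 - <<'E'
from h import *
n="canister"
pick(mat(n),ym,.0885,40)
place(cad(n),yc,.0895)
movep((.46,.27,.26),down(yc))
f,T=snap("wrist","r_can")
S=[(circ(cad(n),.029,.006),(255,255,0)) for n in SPOT]
S+=[(circ(cad("canister"),.023,.141),(0,0,255)),(circ(cad("tubecase"),.015,.134),(0,0,255)),(rect(cad("oilcan"),yc,-.022,.022,-.022,.022,.131),(0,0,255)),(rect(oc,yc,-.053,.103,-.113,.113,.014),(0,255,0))]
draw(f["img"],f,T,S,(200,100,400,330),2.6,"w10o")
snap("top","t3"); snap("side","s3"); rep()
a=cv2.imread("pics/t3.png")[140:320,90:490]; b=cv2.imread("pics/s3.png")[120:350,160:400]
cv2.imwrite("pics/t3c.png",cv2.resize(a,None,fx=2,fy=2,interpolation=cv2.INTER_CUBIC)); cv2.imwrite("pics/s3c.png",cv2.resize(b,None,fx=2.5,fy=2.5,interpolation=cv2.INTER_CUBIC))
E
```

```text
grip clk 56.16 gap 0.528 F [-0.2 -0.1  6.4] p [ 0.4724 -0.2773  0.0895]
up clk 56.87 gap 0.528 F [-0.7  0.1 -3.1] p [ 0.471  -0.2762  0.1987]
down hit=True clk 59.48 gap 0.526 F [-1.2 -0.5  5. ] p [0.4383 0.15   0.0916]
out clk 60.62 gap 0.999 F [ 0.2  0.2 -1. ] p [0.4366 0.1497 0.1893]
 clk 61.38 gap 0.997 F [-1.2  0.3  0.6] p [0.4591 0.2686 0.2584]
```

View pics/w10o.png

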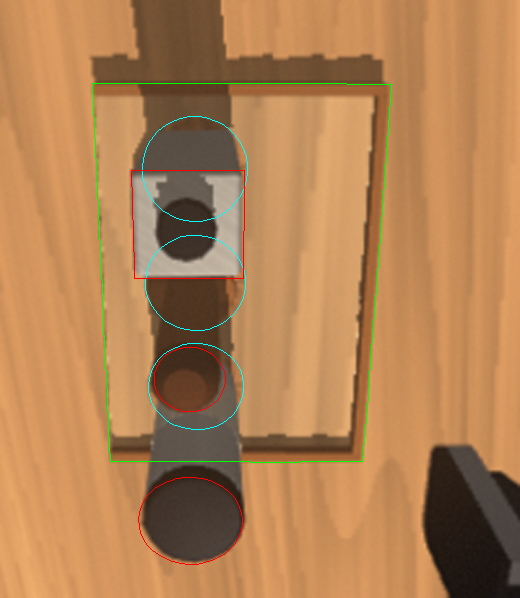

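View pics/t3c.png

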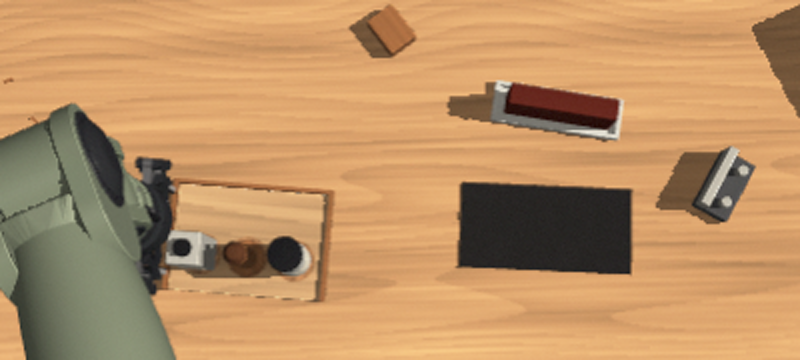

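View pics/s3c.png

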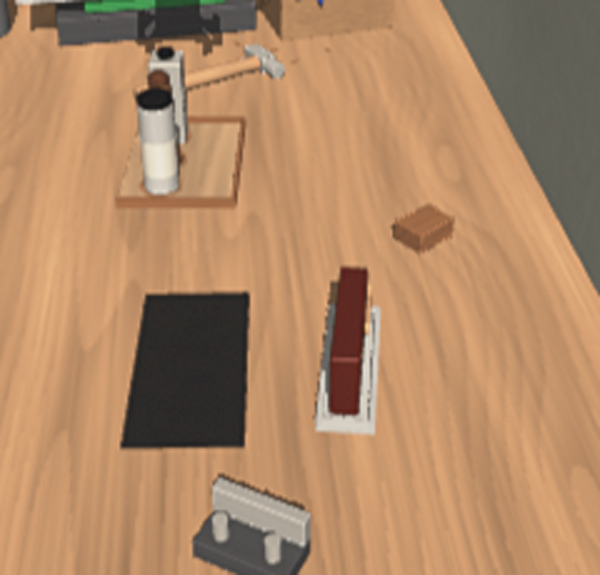

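Everything matches the plan: the containers sit under the same outlines as at the start, the kalimba is upright inside the rim, the bystanders have not moved, and the arm is clear. I'll hand the job in.

```bash
python3 -c "
from h import *
sleep(0.3); rep(); print(sign_off())"
```

```text
clk 61.68 gap 1.001 F [-0.5 -0.2 -0.5] p [0.46   0.2695 0.2599]
the job is handed in; nothing more can be done
None
```

The job is done and handed in after about 62 s of the 138 s allowed. I moved the canister, tube case and oil can to the mat, set the kalimba body in the stand, then put each container back on its own cork spot.

- **Containers:** in the last wrist picture all three are upright on their original spots. The canister's lid was about 1 mm off its drawn outline, the same as at the start.
- **Kalimba:** it touched the tray floor at the same gripper height as when I picked it up. It stands upright inside the rim, about 2 mm off centre.
- **Bystanders and forces:** the off-cut and clamp block match the first pictures. In the last top view the arm hid the hammer, but the side view shows it in place. Wrist-force readings stayed below 7 N at each step I logged.

No check failed. The only disagreement was between the first network position estimates, which differed by up to about 10 mm; the closer wrist pictures settled them.

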